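Wedge a brass block tight in the bench vice

ROBOT

A 6-joint arm with a two-finger parallel gripper is mounted at the origin on the work surface. World frame = base frame: x ahead of the robot, y to its left, z up, the work surface at z = 0. Lengths are in mm, angles in rad, forces in N, time in s.
With the tool pointing down it reaches from about 250 to 775 mm from the base axis. Payload 4 kg.
Tool frame: the origin (TCP) lies midway between the tips of the shut fingers; the grasp point (between the pads) lies 19 mm behind it; z points along the fingers, y is the line along which they close (so a half turn about z gives the same grasp; the last joint's range is limited). The gripper opens to 85 mm and grips with 20 to 120 N. Pads are 22 mm wide; open, the fingers measure 114 mm over their backs; the gripper's body (76 mm by 85 mm) begins 54 mm behind the grasp point. The pads swing forward as they close: fully open they stand 13 mm farther back than shut.
Start: joints at [1.097, 0.087, 1.371, -0, 1.684, -0.103], TCP at [199.308, 512.634, 231.341] pointing down, gripper open.
Joint ranges: [-3.1, 3.1], [-0.76, 2.03], [0.27, 2.55], [-1.08, 4.22], [0.17, 2.65], [-2.57, 2.57]. Speed limits (rad/s): [2.79, 2.79, 3.14, 3.14, 3.14, 3.14].

INTERFACE

Orientations are given as a unit quaternion [w, x, y, z].
In Python, from plant import env gives the robot as it stands.
- The arm moves only by the tool servo_tool, never from a script. Its argument "plan" is a list of rows, each a list of 2 entries, a list of its own where there are three numbers: the shift along the tool's x, y, z in cm, then the turn about the tool's z in degrees. A call has 1 to 10 rows; each row shifts and turns the commanded pose from where the row before left it, along the tool's axes as they then stand; what a row does not reach is not made up. A row lasts 1/12 s, in which the tool goes at most 41.7 mm and 7.16 degrees, less where a joint would pass 70% of its speed; a pose out of reach is approached as far as the arm can. A call with a gripper value outside its range is refused whole. "claw" is the finger opening in cm, from 0 to 8.54, set as the call begins (left out, the last holds). The fingers move at their own pace and stop on an object; "squeeze" is the grip in N (left out, the last holds). Time passes only in rows, so rows that do not move let the fingers close. It gives the time, the measured TCP pose, the force, the opening and the grip force at its end, in the units of the state.
- env.observe(): the state, without advancing time (a new reading comes with each control period).
- env.snapshot(name): name is "scene" or "side" or "wrist"; returns the picture (400x640x3 uint8, blue, green, red); there is no depth.
- env.get_calibration(name): a dict with "fx", "fy", "cx", "cy" (pixels), "R" (3x3) and "t" (3): a world point X has camera coordinates R X + t. Camera axes: x right, y down, z forward; pixel columns grow to the right and rows downward; lengths in mm; the calibration is good to about 2 mm. The wrist camera is an equidistant fisheye: a pixel r from the principal point sees the ray r / f radians off the axis. A picture is of the moment at which its call begins: read the wrist's pose just before it. get_calibration takes no time and is no camera call; for the wrist camera it gives the pose at the moment of the call.
- env.sign_off(): hands the job in; it is judged then, once.
Trained networks look in the newest picture that a camera, given by its name, has taken for a name from the list of things; names that differ only in an ending like _2 or _b are one class to them, and where a whole thing is asked for, a point or a joint stands for the part that bears it (a point fixed in the world has none). Each returns a list of dicts, best first, with "score" (0 to 1); they miss things now and then, are a little off and sometimes report something else, mostly with a low value. They report only what shows in the picture. A call takes as long as a camera call. They do not tell look-alikes from the thing itself.
- env.recognise(query, camera): "pixel" ([column, row] in pixels, amid what is visible of it).
- env.regions_of(query, camera): "mask" (400x640 bool, what is visible of it) and "pixel" ([column, row] in pixels, amid what is visible of it).
- env.landmark_of(query, camera): "pixel" ([column, row] in pixels: a listed point, or the origin of a listed thing).
The state is a dict: "time": time; "joint_pos": joint angles; "qvel": joint speeds; "joint_torque": joint torques, N m; "tcp_pos": TCP position; "tool_rot": TCP orientation; "contact_force": force on the tool from outside, world axes, zero at the start; "wrist_torque": the same for the moment, N m; "opening": finger opening in mm; "grip_force": force on a finger pad.
Only numpy, scipy, OpenCV 4.12 (cv2) and the standard library are available. Lean on these libraries where they do the work, as an engineer would, in place of code of your own. Each camera call takes 0.05 s, during which the arm holds its last target. There are 200 camera calls.

TASK

Set the grooved brass block flat on the bed of the wooden wedge vice, midway along the jaws with its long way running from jaw to jaw, and let go of it. Then hold the hammer and drive the wedge in with two or more taps, backing the hammer off after each, until the wedge stops advancing and the block is clamped tight; never push the wedge with the bare gripper. Finally lay the hammer flat on the open bench top, dropping neither block nor hammer on the way and without knocking over the little amber bottle.

Things in the scene. Friction and masses are not known exactly. Their poses are not given: they have to be found in the camera images.
- bed (a point): Wooden wedge vice fixed to the bench, base 150 x 120 x 16 mm. This point: centre of the block's place, on top of the bed, 16 mm above the bench. Axes: x from sliding to fixed jaw, y along the jaws, z up. The base spans y -60 to 60. Fixed jaw: inner face at x = 25, 20 thick, 20 high above the bed. Rail on the other side: x -85 to -65, 24 high. Between rail and sliding jaw runs the wedge.
- wedge_butt (a point): Dark wooden wedge, 140 mm long, 26 high, 6 wide at the thin end, 34 at the butt, captive in the vice, its butt sticking out on the vice's +y side. This point: centre of the flat butt face that is struck, 29 mm above the bench; axes as the vice's: the face looks to +y, the wedge is driven to -y. It slides against about 5 N of friction, more near the end, and stays where it is left.
- wedge (a joint): how far the wedge has been driven in, m: 0 fully pulled back, 0.050 the end of its travel, where it stops and the block is tight; starts between 0 and 0.018
- jaw (a joint): how far the sliding jaw has closed, m, 0 to 0.010: the wedge moves it, one fifth of the wedge's travel. Jaw 70 mm long in y (middle at the bed point), 20 mm high above the bed; its face is at x = -35 mm from the bed point at 0 and -25 mm at 0.010, so at the start the gap between the jaws is 56 to 60 mm
- block_center (a point): Brass block with three dark straight grooves on its top, 50 mm long (its x, along the grooves) x 40 mm wide (its y) x 26 mm high, 0.44 kg, lying flat on the bench. This point is its centre, 13 mm above its underside; z up.
- hammer_head (a point): Hammer with rectangular brass head and pale wooden handle, lying flat on the bench, 0.33 kg, mostly in the head. This point: centre of the head, 14 mm up. Head 28 (x) x 52 (y) x 28 mm (z); its two ends (y = -26, +26) are the striking faces. The handle, 18 mm wide (y), 20 thick (z), runs from the head along -x to x = -133 mm at this point's height.
- bottle_mid (a point): Amber glass bottle with a black cap, 36 mm in diameter, 75 mm tall, standing upright loose near the vice, on the robot's side; this point is on its axis, 37 mm up; z up.
Mind the look-alikes: they are no part of the job. Of the things like the part that bears hammer_head, leave any that is pink; of the rest the larger one is meant. Several things look just like the part that bears block_center: the one meant starts farthest to the robot's left.

How it is judged:
By the outcome, as a careful person would: the job done as asked, in the order asked, and still so for the second after the job is handed in, with the robot touching nothing.
It also fails if it takes over 61 s, if anything falls off the work surface, if the arm or the gripper's body presses on something with over 40 N, if the wrist force passes 120 N, or if a joint passes its speed limit or range.

## Working session

There is one attempt and no reset: what is moved stays moved. The work goes in short steps, Python scripts to look and compute and a tool call to move; the robot and the scene stay as the last step left them, time stands still between calls to the robot, and variables do not carry over. Pictures are saved under pics/ and viewed, at most 13 in all, crops included, and the job is handed in when it is done.

Besides the shell and the picture viewer there is one more tool, called after "Request:" as name(argument=value, ...), one argument or row to a line, values as JSON. servo_tool: Moves the arm, as the interface text tells. Its arguments: {"type":"object","properties":{"plan":{"type":"array"},"claw":{"type":"number"},"squeeze":{"type":"number"}},"required":["plan"]}

```bash
mkdir -p pics; ls; cat > h.py <<'E'
import numpy as np, cv2
from plant import env
def ray(cal,name,p):
    x=(p[0]-cal['cx'])/cal['fx'];y=(p[1]-cal['cy'])/cal['fy']
    if name=='wrist':
        r=np.hypot(x,y); d=np.array([x/r*np.sin(r),y/r*np.sin(r),np.cos(r)]) if r>1e-9 else np.array([0,0,1.])
    else: d=np.array([x,y,1.])
    R=np.array(cal['R']);t=np.array(cal['t'])
    d=R.T@d; return -R.T@t, d/np.linalg.norm(d)
def at_z(cal,name,p,z):
    o,d=ray(cal,name,p); return o+d*(z-o[2])/d[2]
def tri(rays):
    A=np.zeros((3,3));b=np.zeros(3)
    for o,d in rays:
        P=np.eye(3)-np.outer(d,d);A+=P;b+=P@o
    X=np.linalg.solve(A,b)
    return X,[float(np.linalg.norm((np.eye(3)-np.outer(d,d))@(X-o))) for o,d in rays]
def proj(cal,name,X):
    c=np.array(cal['R'])@np.array(X)+np.array(cal['t'])
    if name=='wrist':
        th=np.arctan2(np.hypot(c[0],c[1]),c[2]);s=th/np.hypot(c[0],c[1]);return np.array([cal['cx']+cal['fx']*c[0]*s,cal['cy']+cal['fy']*c[1]*s])
    return np.array([cal['cx']+cal['fx']*c[0]/c[2],cal['cy']+cal['fy']*c[1]/c[2]])
E
python3 - <<'E'
from h import *
print(env.observe()['tool_rot'])
ims=[]
for n in ['scene','side','wrist']:
    cal=env.get_calibration(n); im=env.snapshot(n); cv2.imwrite(f'pics/{n}0.png',im); ims.append(im)
    o,d=ray(cal,n,(320,200));print(n,o.round(),d.round(2))
    for q,z in [('bed',16),('wedge_butt',29),('block_center',13),('hammer_head',14),('bottle_mid',37)]:
        for r in env.landmark_of(q,n):
            if r['score']>.2: print(q,round(r['score'],2),np.round(r['pixel'],1),at_z(cal,n,r['pixel'],z).round(1))
E
```

```text
pics
[-3.13443168e-04  1.84314760e-01  9.82866599e-01 -1.10436753e-03]
scene [1289.  455.  956.] [-0.64 -0.37 -0.67]
bed 0.94 [296.8 242.2] [612.6 -30.3  16. ]
wedge_butt 0.91 [342.3 244.7] [557.7 108.2  29. ]
block_center 0.64 [255.  195.2] [ 493.5 -292.6   13. ]
block_center 0.52 [226.9 154.5] [ 345.8 -554.3   13. ]
block_center 0.43 [216.5 186.5] [ 527.4 -450.3   13. ]
hammer_head 0.9 [405.7 274.1] [553.1 323.5  14. ]
hammer_head 0.65 [449.6 282.6] [516.9 447.6  14. ]
hammer_head 0.63 [393.4 200.2] [260.8 164.5  14. ]
bottle_mid 0.63 [315.5 190.9] [382.8 -95.9  37. ]
side [ -359. -1049.   812.] [ 0.54  0.68 -0.5 ]
bed 0.68 [356.6 196.9] [610.7 -14.5  16. ]
wedge_butt 0.71 [359.9 197.4] [601.3 -40.7  29. ]
wedge_butt 0.68 [325.  183.5] [571.1 109.   29. ]
block_center 0.79 [390.5 250.4] [ 482.8 -302.5   13. ]
block_center 0.73 [444.2 269.3] [ 535.2 -452.8   13. ]
block_center 0.72 [428.9 316.4] [ 364.  -546.9   13. ]
hammer_head 0.8 [236.6 205.5] [260.  188.3  14. ]
hammer_head 0.79 [285.9 165.5] [562.2 340.8  14. ]
hammer_head 0.69 [358.5 198.5] [610.8 -24.1  14. ]
hammer_head 0.62 [262.  160.5] [513.3 436.3  14. ]
bottle_mid 0.79 [316.5 225.5] [373.  -98.7  37. ]
wrist [135. 537. 373.] [ 0.24 -0.09 -0.97]
block_center 0.69 [ 18.1 363.9] [ 359.1 -496.3   13. ]
hammer_head 0.77 [138.5 292.5] [258.3 186.2  14. ]
```

View pics/scene0.png

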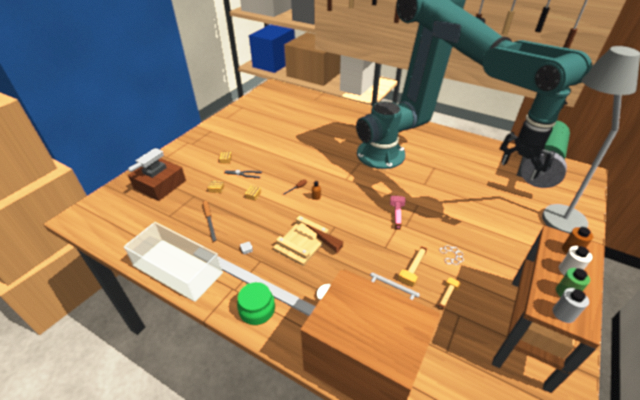

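View pics/side0.png

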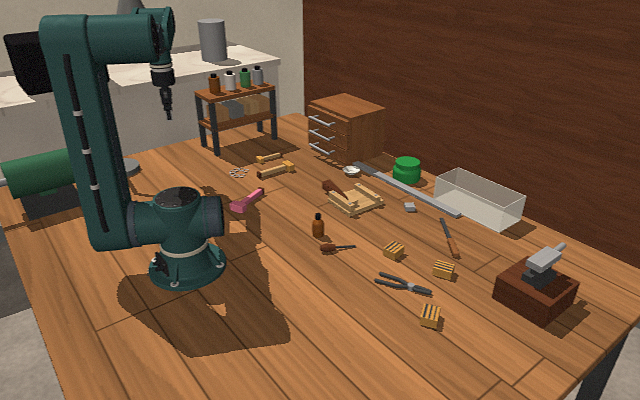

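The pictures show the vice at scene (297,242), the big hammer's head at (406,274), and the small one at (450,283). The pink hammer is at (398,205). The blocks are at (254,193), (217,187) and (226,156). The leftmost block, with the greatest y, is the first one. I'm moving closer for a wrist view of the vice and block.

Request:
servo_tool(
  plan=[
    [[-2.6,-2.75,0],0],
    [[-2.6,-2.75,0],0],
    [[-2.6,-2.75,0],0],
    [[-2.6,-2.75,0],0],
    [[-2.6,-2.75,0],0],
    [[-2.6,-2.75,0],0],
    [[-2.6,-2.75,0],0],
    [[-2.6,-2.75,0],0],
    [[-2.6,-2.75,0],0],
    [[-2.6,-2.75,0],0],
  ],
  claw=8.5,
)

```text
time: 1.73
tcp_pos: [342.2, 160.4, 231.7]
tool_rot: [0.001, 0.184, 0.983, 0.0]
contact_force: [1.5, 1.2, -0.7]
opening: 85.1
grip_force: 0.0
```

Request:
servo_tool(
  plan=[
    [[-2.6,-2.75,0],0],
    [[-2.6,-2.75,0],0],
    [[-2.6,-2.75,0],0],
    [[-2.6,-2.75,0],0],
    [[-2.6,-2.75,0],0],
    [[-2.6,-2.75,0],0],
    [[-2.6,-2.75,0],0],
    [[-2.6,-2.75,0],0],
    [[-2.6,-2.75,0],0],
    [[-2.6,-2.75,0],0],
  ],
)

```text
time: 2.57
tcp_pos: [485.0, -190.4, 231.4]
tool_rot: [0.0, 0.185, 0.983, 0.0]
contact_force: [0.4, 0.8, 1.4]
opening: 84.6
grip_force: 0.0
```

```bash
cat > look.py <<'E'
from h import *
import sys,json
def look(tag,qs,cams=('wrist',)):
    for n in cams:
        cal=env.get_calibration(n); im=env.snapshot(n); cv2.imwrite(f'pics/{n}_{tag}.png',im)
        for q,z in qs:
            for r in env.landmark_of(q,n):
                if r['score']>.3: print(n,q,round(r['score'],2),np.round(r['pixel'],1),at_z(cal,n,r['pixel'],z).round(1))
    s=env.observe(); R=s['tool_rot']; print('t',s['time'],s['tcp_pos'],R,s['joint_pos'])
E
python3 - <<'E'
from look import *
look('a',[('bed',16),('wedge_butt',29),('block_center',13),('bottle_mid',37)])
E
```

```text
wrist bed 0.63 [472.9 222.5] [610.2 -22.7  16. ]
wrist wedge_butt 0.77 [546.6 161. ] [564.7 107.6  29. ]
wrist block_center 0.91 [162.9 274.8] [ 530.2 -453.8   13. ]
wrist block_center 0.64 [233.3 217.1] [ 490.2 -310.2   13. ]
wrist block_center 0.59 [ 79.9 194.9] [ 368.8 -535.4   13. ]
wrist block_center 0.48 [622.7 120.9] [563.6 330.7  13. ]
wrist bottle_mid 0.8 [363.9  63.4] [378.9 -99.8  37. ]
t 2.8167 [ 484.4673785  -188.13141495  231.06989073] [-3.85581998e-04  1.84516553e-01  9.82829233e-01  4.37314944e-04] [-4.79910693e-01  2.03254866e-02  1.44128492e+00  6.17044869e-04
  1.68097396e+00 -1.67947952e+00]
```

View pics/wrist_a.png

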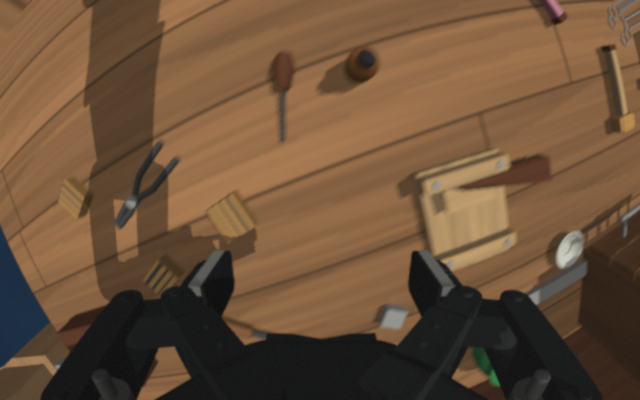

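```bash
cat >> h.py <<'E'
def topdown(im,cal,n,c,half,z,ppm):
    N=int(2*half*ppm); g=(np.arange(N)+.5)/ppm-half
    mp=np.zeros((N,N,2),np.float32)
    for i in range(N):       # rows: world x decreasing downward ; cols: world y decreasing rightward
        for j in range(N):
            mp[i,j]=proj(cal,n,[c[0]-g[i],c[1]-g[j],z])
    return cv2.remap(im,mp,None,cv2.INTER_CUBIC)
E
python3 - <<'E'
from h import *
cal=env.get_calibration('wrist'); im=env.snapshot('wrist')
import pickle; pickle.dump((cal,im),open('a.pkl','wb'))
a=topdown(im,cal,'wrist',(600,10),130,36,2)
b=topdown(im,cal,'wrist',(490,-308),52,26,2.5)
out=np.zeros((520,790,3),np.uint8); out[:,:520]=a; out[:260,530:]=b[:260,:260]
for r in env.regions_of('block_center','wrist'):
    m=r['mask'].astype(np.uint8); 
    cs=cv2.findContours(m,0,2)[0]
    c=max(cs,key=cv2.contourArea)[:,0,:]
    w=np.array([at_z(cal,'wrist',p,20)[:2] for p in c],np.float32)
    print(round(r['score'],2),r['pixel'],cv2.minAreaRect(w))
cv2.imwrite('pics/top1.png',out)
cs=env.get_calibration('side')
for X in [(610,-22,16),(490,-308,13)]: print(proj(env.get_calibration('scene'),'scene',X),proj(cs,'side',X))
E
```

```text
0.83 [75.7, 197.7] ((367.0472412109375, -538.0865478515625), (63.68379211425781, 57.29817199707031), 30.95688247680664)
0.74 [235.5, 216.7] ((486.636962890625, -305.5078430175781), (51.149696350097656, 49.45781707763672), 9.9302396774292)
0.7 [164.4, 275.2] ((527.3743286132812, -446.95782470703125), (39.8608512878418, 66.55897521972656), 20.652761459350586)
[299.35680472 242.6432816 ] [357.91826953 197.818795  ]
[252.28030303 193.28177464] [393.66681084 250.38777734]
```

View pics/top1.png

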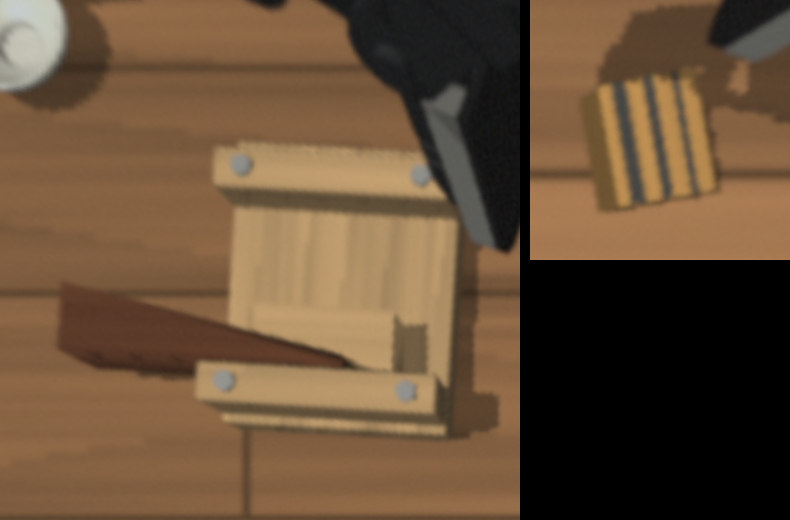

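Request:
servo_tool(
  plan=[
    [[-1.1,-2.7,2.5],0],
    [[-1.1,-2.7,2.5],0],
    [[-1.1,-2.7,2.5],0],
    [[-1.1,-2.7,2.5],0],
    [[0,0,0],-6],
    [[0,0,0],-6],
    [[0,0,0],-6],
    [[0,0,0],-6],
    [[0,0,0],-6],
    [[0,0,0],0],
  ],
)

```text
time: 3.75
tcp_pos: [486.8, -303.6, 132.0]
tool_rot: [0.0, -0.078, 0.997, -0.0]
contact_force: [0.5, -0.0, -0.1]
opening: 85.4
grip_force: 0.0
```

```bash
python3 - <<'E'
from look import *
look('b',[('bed',16),('wedge_butt',29),('block_center',13)])
cal=env.get_calibration('wrist'); im=env.snapshot('wrist')
cv2.imwrite('pics/top2.png',topdown(im,cal,'wrist',(487,-307),50,26,5))
for r in env.regions_of('block_center','wrist'):
    m=r['mask'].astype(np.uint8)
    c=max(cv2.findContours(m,0,2)[0],key=cv2.contourArea)[:,0,:]
    w=np.array([at_z(cal,'wrist',p,20)[:2] for p in c],np.float32)
    print(round(r['score'],2),r['pixel'],cv2.minAreaRect(w))
E
```

```text
wrist wedge_butt 0.77 [598.1 304.8] [569.6 100.6  29. ]
wrist block_center 0.88 [318.  197.8] [ 485.4 -306.3   13. ]
wrist block_center 0.71 [163.4 220.5] [ 530.8 -451.6   13. ]
wrist block_center 0.57 [105.3  48.9] [ 366.4 -538.5   13. ]
t 3.95 [ 486.71655077 -304.33918324  131.70141548] [ 2.53199954e-04 -7.59006136e-02  9.97115344e-01 -1.53209049e-04] [-6.57632343e-01  1.79579096e-01  1.46624060e+00  1.11784024e-04
  1.49519166e+00 -2.38038445e+00]
0.78 [101.5, 50.1] ((365.65838623046875, -541.3357543945312), (65.82938385009766, 54.577537536621094), 30.509862899780273)
0.66 [316.1, 200.0] ((486.70361328125, -308.6495666503906), (55.32476806640625, 43.20242691040039), 8.727592468261719)
```

View pics/top2.png

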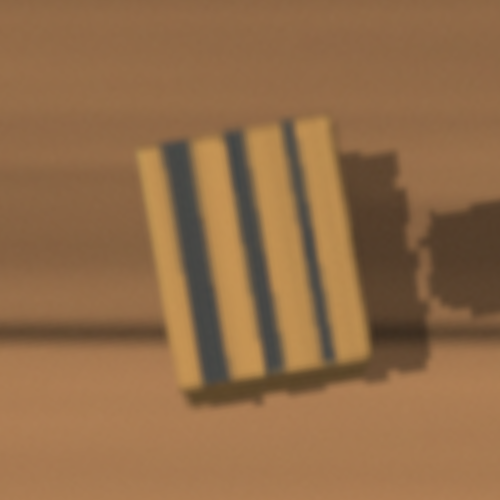

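The block's top centre is at about (486.3,-307.7) and its yaw is +10°. I'll grasp it across its width.

Request:
servo_tool(
  plan=[
    [[0.1,-0.3,2.5],-1.4],
    [[0,0,3],0],
    [[0,0,3],0],
    [[0,0,3],0],
    [[0,0,1.3],0],
    [[0,0,0],0],
    [[0,0,0],0],
  ],
)

```text
time: 4.63
tcp_pos: [485.6, -307.7, 2.6]
tool_rot: [-0.001, -0.088, 0.996, 0.001]
contact_force: [-0.2, -0.0, 0.4]
opening: 84.9
grip_force: 0.0
```

Request:
servo_tool(
  plan=[
    [[0,0,0],0],
    [[0,0,0],0],
    [[0,0,0],0],
    [[0,0,0],0],
    [[0,0,0],0],
    [[0,0,0],0],
    [[0,0,0],0],
    [[0,0,0],0],
  ],
  claw=3.0,
  squeeze=60,
)

```text
time: 5.3
tcp_pos: [487.1, -308.7, 5.2]
tool_rot: [0.001, -0.088, 0.996, -0.001]
contact_force: [-0.4, 0.8, 6.1]
opening: 38.6
grip_force: 64.5
```

Request:
servo_tool(
  plan=[
    [[0,0,-1.5],0],
    [[0,0,-3],0],
    [[0,0,-3],0],
    [[0,0,-3],0],
    [[-0.8,1.2,0],0],
  ],
)

```text
time: 5.72
tcp_pos: [493.9, -299.1, 114.9]
tool_rot: [0.004, -0.087, 0.996, -0.005]
contact_force: [2.0, -2.3, -2.9]
opening: 38.8
grip_force: 63.3
```

Request:
servo_tool(
  plan=[
    [[-2,3.0,0],0],
    [[-2,3.0,0],0],
    [[-2,3.0,0],0],
    [[-2,3.0,0],0],
    [[-2,3.0,0],0],
    [[-2,3.0,0],0],
    [[-2,3.0,0],0],
    [[-2,3.0,0],0],
    [[-0.4,0.7,0],6.9],
    [[0,0,0],6.9],
  ],
)

```text
time: 6.55
tcp_pos: [608.9, -18.3, 105.1]
tool_rot: [-0.002, 0.032, 0.999, 0.001]
contact_force: [0.7, -1.6, -5.1]
opening: 38.9
grip_force: 63.2
```

```bash
python3 - <<'E'
from look import *
look('c',[('bed',16),('wedge_butt',29)])
look('c',[('bed',16),('wedge_butt',29),('block_center',120)],('scene','side'))
cal=env.get_calibration('wrist'); im=env.snapshot('wrist')
cv2.imwrite('pics/top3.png',topdown(im,cal,'wrist',(600,10),130,36,2.3))
E
```

```text
wrist bed 0.84 [313.9 212.5] [610.3 -23.6  16. ]
wrist wedge_butt 0.58 [478.1 156.3] [570.1 105.7  29. ]
t 6.7 [608.26865807 -21.88065854 105.67808517] [-2.23863741e-03  2.98751467e-02  9.99551101e-01  2.44217961e-04] [-1.29104694e-01  2.74177802e-01  1.40537455e+00  4.27362715e-05
  1.46654395e+00 -1.64014623e+00]
scene bed 0.76 [298.8 243.6] [614.4 -21.3  16. ]
scene wedge_butt 0.86 [342.7 247.2] [566.3 114.2  29. ]
scene block_center 0.61 [224.4 159. ] [ 479.5 -428.9  120. ]
scene block_center 0.57 [298.7 221.1] [612.3 -18.2 120. ]
scene block_center 0.51 [216.5 187.1] [ 616.3 -345.5  120. ]
side bed 0.92 [356.5 194.8] [620.3  -3.3  16. ]
side wedge_butt 0.7 [322.4 184.7] [558.2 107.5  29. ]
side block_center 0.8 [428.3 315.1] [ 269.1 -610.8  120. ]
side block_center 0.58 [440.8 267.5] [ 414.5 -523.4  120. ]
side block_center 0.45 [360.  170.1] [613.1 -22.2 120. ]
t 7.1 [609.61778259 -23.32921273 108.40217109] [1.24512570e-04 3.19610443e-02 9.99489105e-01 6.74726251e-05] [-1.31245691e-01  2.72066891e-01  1.40240285e+00  1.59825212e-04
  1.46688849e+00 -1.63812560e+00]
```

View pics/top3.png

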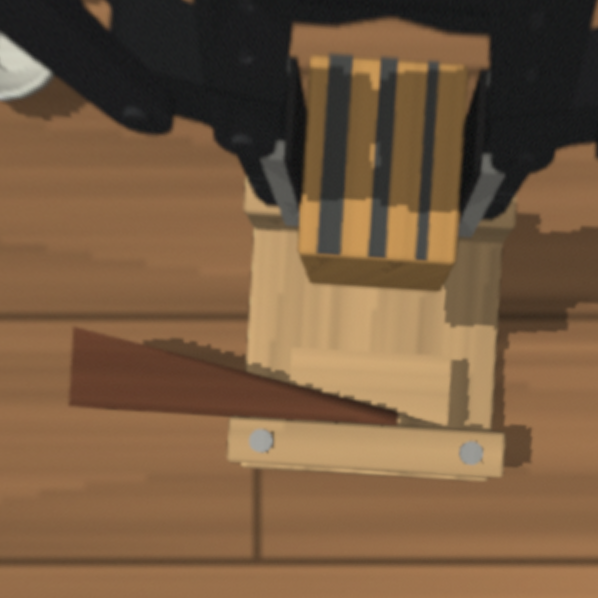

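Bed measures (610.7,-23.3) with yaw about -3.5°, and the gap is about 58–59 mm. I'll aim about 4 mm towards the sliding jaw so the block clears both jaws.

Request:
servo_tool(
  plan=[
    [[0.38,-0.07,1.5],0],
    [[0,0,2.5],0],
    [[0,0,2.0],0],
    [[0,0,1],0],
    [[0,0,0.7],0],
    [[0,0,0.3],0],
    [[0,0,0.3],0],
    [[0,0,0.2],0],
    [[0,0,0.1],0],
    [[0,0,0],0],
  ],
)

```text
time: 7.98
tcp_pos: [606.4, -23.4, 23.1]
tool_rot: [0.001, 0.032, 0.999, -0.0]
contact_force: [-0.5, 0.8, -5.3]
opening: 38.6
grip_force: 63.1
```

```bash
python3 - <<'E'
from look import *
look('d',[('block_center',29)])
s=env.observe();print(s['contact_force'],s['wrist_torque'])
E
```

```text
wrist block_center 0.67 [319.3 263.2] [605.1 -24.1  29. ]
t 8.0833 [606.33190249 -23.35270943  23.11676047] [ 7.19126286e-04  3.17688674e-02  9.99494983e-01 -3.46437044e-05] [-1.31950828e-01  3.35781478e-01  1.50115832e+00  7.76620901e-05
  1.30321489e+00 -1.63921919e+00]
[ 0.79279081  0.2171545  -4.84166375] [-0.00566476  0.0182011   0.00129093]
```

View pics/wrist_d.png

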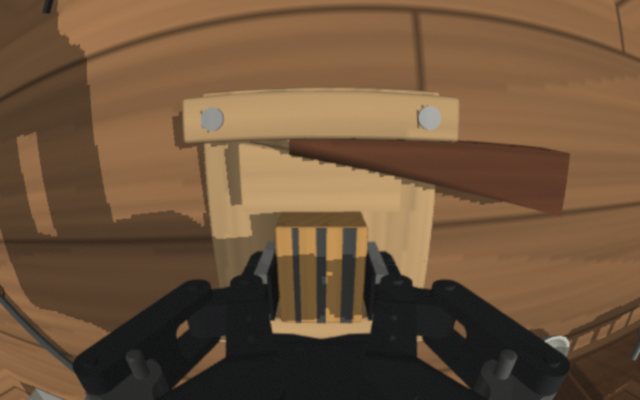

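The block is centred between the jaws and still hanging just above the bed (-5 N). I'll lower it gently.

Request:
servo_tool(
  plan=[
    [[0,0,0.1],0],
    [[0,0,0.1],0],
    [[0,0,0.1],0],
    [[0,0,0],0],
    [[0,0,0],0],
  ],
)

```text
time: 8.5
tcp_pos: [606.3, -23.3, 21.2]
tool_rot: [0.001, 0.032, 0.999, -0.0]
contact_force: [-4.8, 1.1, 5.8]
opening: 38.6
grip_force: 64.4
```

Request:
servo_tool(
  plan=[
    [[0,0,0],0],
    [[0,0,0],0],
    [[0,0,0],0],
    [[0,0,0],0],
    [[0,0,0],0],
    [[0,0,0],0],
  ],
  claw=6.5,
)

```text
time: 9.0
tcp_pos: [605.9, -23.3, 19.2]
tool_rot: [0.0, 0.032, 0.999, 0.0]
contact_force: [0.4, -0.2, -0.1]
opening: 65.0
grip_force: 0.0
```

Request:
servo_tool(
  plan=[
    [[0,0,-1],0],
    [[0,0,-2.5],0],
    [[0,0,-3],0],
    [[0,0,-3],0],
    [[0,0,-3],0],
    [[0,0,-1],0],
    [[0,0,0],0],
  ],
)

```text
time: 9.58
tcp_pos: [608.2, -23.6, 159.7]
tool_rot: [0.005, 0.032, 0.999, -0.0]
contact_force: [0.3, 0.6, -0.5]
opening: 65.3
grip_force: 0.0
```

```bash
python3 - <<'E'
from look import *
look('e',[('bed',16),('block_center',29),('wedge_butt',29),('hammer_head',14),('bottle_mid',37)])
cal=env.get_calibration('wrist'); im=env.snapshot('wrist')
a=topdown(im,cal,'wrist',(600,10),130,36,2)
b=topdown(im,cal,'wrist',(545,330),120,24,2)
cv2.imwrite('pics/top4.png',np.hstack([b[:, :280],a])[:, :800])
for n in ('scene','side','wrist'):
    cal=env.get_calibration(n); env.snapshot(n)
    for r in env.regions_of('hammer_head',n):
        m=r['mask'].astype(np.uint8)
        if m.sum()<20: continue
        c=max(cv2.findContours(m,0,2)[0],key=cv2.contourArea)[:,0,:]
        w=np.array([at_z(cal,n,p,14)[:2] for p in c],np.float32)
        print(n,round(r['score'],2),np.round(r['pixel']),cv2.minAreaRect(w))
E
```

```text
wrist block_center 0.8 [ 12.3 162.7] [ 532.2 -435.3   29. ]
wrist block_center 0.67 [322.2 193.4] [606.4 -22.3  29. ]
wrist wedge_butt 0.84 [458.6 147.6] [569.6 107.9  29. ]
wrist hammer_head 0.89 [598.7 146.8] [567.3 332.8  14. ]
t 9.8833 [604.57108518 -23.17269384 151.57781257] [-2.36876702e-03  3.18166230e-02  9.99490876e-01  2.84898815e-04] [-1.32048884e-01  2.39718945e-01  1.35451746e+00  9.29207253e-05
  1.55212703e+00 -1.63920300e+00]Traceback (most recent call last):
  File "<stdin>", line 6, in <module>
    return _nx.concatenate(arrs, 1, dtype=dtype, casting=casting)
           ~~~~~~~~~~~~~~~^^^^^^^^^^^^^^^^^^^^^^^^^^^^^^^^^^^^^^^
ValueError: all the input array dimensions except for the concatenation axis must match exactly, but along dimension 0, the array at index 0 has size 480 and the array at index 1 has size 520
```

Request:
servo_tool(
  plan=[
    [[1.4,3.8,-0.5],0],
    [[1.4,3.8,-0.5],0],
    [[1.4,3.8,-0.5],0],
    [[1.4,3.8,-0.5],0],
    [[1.4,3.8,-0.5],0],
    [[1.4,3.8,-0.5],0],
    [[1.4,3.8,-0.5],0],
    [[1.4,3.8,-0.5],0],
    [[1.4,3.8,-0.5],0],
    [[0,0,0],0],
  ],
)

```text
time: 10.77
tcp_pos: [498.8, 332.9, 199.3]
tool_rot: [-0.001, 0.028, 1.0, 0.002]
contact_force: [0.3, -0.6, 0.4]
opening: 65.2
grip_force: 0.0
```

```bash
python3 - <<'E'
from look import *
look('f',[('bed',16),('block_center',29),('wedge_butt',29),('hammer_head',14),('bottle_mid',37)])
cal=env.get_calibration('wrist'); im=env.snapshot('wrist')
a=topdown(im,cal,'wrist',(560,30),110,29,1.5)
b=topdown(im,cal,'wrist',(530,350),100,24,2.3)
o=np.zeros((460,800,3),np.uint8); o[:,:460]=b; o[:330,465:795]=a
cv2.imwrite('pics/top4.png',o)
for n in ('scene','side','wrist'):
    cal=env.get_calibration(n); env.snapshot(n)
    for r in env.regions_of('hammer_head',n):
        m=r['mask'].astype(np.uint8)
        if m.sum()<20: continue
        c=max(cv2.findContours(m,0,2)[0],key=cv2.contourArea)[:,0,:]
        w=np.array([at_z(cal,n,p,14)[:2] for p in c],np.float32)
        print(n,round(r['score'],2),np.round(r['pixel']),cv2.minAreaRect(w))
E
```

```text
wrist bed 0.69 [ 90.3 274.5] [609.2 -15.9  16. ]
wrist block_center 0.57 [ 81.2 277.2] [607.8 -24.8  29. ]
wrist wedge_butt 0.91 [142.4 258.5] [574.6 105.   29. ]
wrist hammer_head 0.88 [430.5 191.2] [512.4 457.2  14. ]
wrist hammer_head 0.56 [324.  242.5] [566.  333.6  14. ]
wrist bottle_mid 0.85 [ 18.4 131.7] [382.2 -94.9  37. ]
t 11.0667 [502.16540833 324.55891955 198.54028639] [-5.33729508e-04  3.27891947e-02  9.99462030e-01 -4.85056220e-04] [ 4.79155733e-01  2.03071018e-01  1.30472586e+00 -3.23479781e-04
  1.63520162e+00 -1.02607102e+00]Traceback (most recent call last):
  File "<stdin>", line 6, in <module>
ValueError: could not broadcast input array from shape (459,459,3) into shape (460,460,3)
```

```bash
python3 - <<'E'
from look import *
cal=env.get_calibration('wrist'); im=env.snapshot('wrist')
a=topdown(im,cal,'wrist',(560,30),110,29,1.5)
b=topdown(im,cal,'wrist',(530,350),100,24,2.4)
o=np.zeros((480,815,3),np.uint8); o[:480,:480]=b[:480,:480]; o[:330,485:815]=a[:330,:330]
cv2.imwrite('pics/top4.png',o[:,:800])
for n in ('scene','side','wrist'):
    cal=env.get_calibration(n); env.snapshot(n)
    for r in env.regions_of('hammer_head',n):
        m=r['mask'].astype(np.uint8)
        if m.sum()<20: continue
        c=max(cv2.findContours(m,0,2)[0],key=cv2.contourArea)[:,0,:]
        w=np.array([at_z(cal,n,p,14)[:2] for p in c],np.float32)
        print(n,round(r['score'],2),np.round(r['pixel']),cv2.minAreaRect(w))
E
```

```text
scene 0.75 [396. 207.] ((307.3751220703125, 199.75418090820312), (167.5715789794922, 47.17083740234375), 22.440624237060547)
scene 0.69 [449. 287.] ((556.9332885742188, 458.303955078125), (119.10993194580078, 36.716880798339844), 2.147245168685913)
scene 0.64 [412. 271.] ((503.6259765625, 332.1654052734375), (167.18942260742188, 54.57386779785156), 0.9113954901695251)
side 0.74 [242. 201.] ((311.8495178222656, 209.77903747558594), (182.39100646972656, 72.9095230102539), 29.73213768005371)
side 0.52 [277. 168.] ((515.3721923828125, 328.2894592285156), (174.64068603515625, 87.43209075927734), 8.492164611816406)
wrist 0.96 [430. 206.] ((555.5578002929688, 458.497802734375), (112.20918273925781, 43.07228469848633), 4.417235851287842)
wrist 0.83 [203.  38.] ((318.5307922363281, 200.3070068359375), (144.7982940673828, 35.68295669555664), 30.22522735595703)
wrist 0.57 [331. 209.] ((506.59765625, 336.93402099609375), (52.71464920043945, 151.48004150390625), 86.1313247680664)
```

View pics/top4.png

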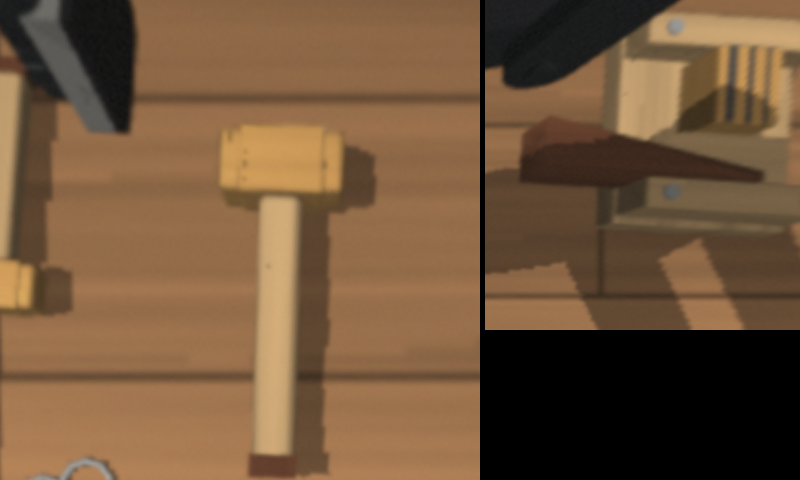

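The big hammer's head is at about (565,333) with yaw about -1.5° and its handle pointing towards the robot. The block sits between the jaws. I'll grip the handle near the head.

Request:
servo_tool(
  plan=[
    [[-2.85,0.98,2.0],-2.2],
    [[0,0,3.5],0],
    [[0,0,4],0],
    [[0,0,4],0],
    [[0,0,3],0],
    [[0,0,2],0],
    [[0,0,1],0],
    [[0,0,0],0],
    [[0,0,0],0],
  ],
)

```text
time: 12.22
tcp_pos: [531.3, 334.2, 4.9]
tool_rot: [0.0, 0.013, 1.0, 0.0]
contact_force: [0.0, 1.4, 0.8]
opening: 64.7
grip_force: 0.0
```

Request:
servo_tool(
  plan=[
    [[0,0,0],0],
    [[0,0,0],0],
    [[0,0,0],0],
    [[0,0,0],0],
    [[0,0,0],0],
    [[0,0,0],0],
    [[0,0,0],0],
    [[0,0,0],0],
    [[0,0,0],0],
  ],
  claw=1.0,
  squeeze=115,
)

```text
time: 12.97
tcp_pos: [531.8, 334.2, 6.5]
tool_rot: [0.001, 0.013, 1.0, 0.0]
contact_force: [-1.1, -0.7, 6.4]
opening: 15.4
grip_force: 112.9
```

Request:
servo_tool(
  plan=[
    [[0,0,-1],0],
    [[0,0,-2],1.05],
    [[0,0,-3],1.05],
    [[-0.14,-1.3,0],0],
    [[-0.3,-3.0,0],0],
    [[-0.4,-3.5,0],0],
    [[-0.4,-3.5,0],0],
    [[-0.3,-3.0,0],0],
    [[-0.2,-2.0,0],0],
    [[0,0,0],0],
  ],
)

```text
time: 13.8
tcp_pos: [537.3, 165.1, 62.9]
tool_rot: [-0.001, 0.033, 0.999, -0.002]
contact_force: [-0.1, -0.1, -3.3]
opening: 15.7
grip_force: 112.8
```

Request:
servo_tool(
  plan=[
    [[0,0,2],0],
    [[0,0,1.5],0],
    [[0,0,1],0],
    [[0,0,0],0],
    [[0,0,0],0],
  ],
)

```text
time: 14.22
tcp_pos: [537.2, 170.2, 18.1]
tool_rot: [-0.001, 0.031, 1.0, -0.0]
contact_force: [0.1, 1.0, -3.0]
opening: 15.6
grip_force: 112.8
```

```bash
python3 - <<'E'
from look import *
look('g',[('bed',16),('block_center',29),('wedge_butt',29),('hammer_head',29)])
look('g',[('wedge_butt',29),('hammer_head',29),('block_center',29)],('scene','side'))
print(env.observe()['wrist_torque'])
E
```

```text
wrist bed 0.85 [ 86.7 341.1] [609.1 -19.4  16. ]
wrist block_center 0.64 [ 74.7 344.5] [603.2 -19.8  29. ]
wrist wedge_butt 0.91 [208.  324.2] [569.3 106.3  29. ]
wrist hammer_head 0.83 [320.8 317.8] [565.2 168.4  29. ]
t 14.4667 [539.0450513  170.58302728  20.55423856] [1.16733112e-03 3.07522605e-02 9.99526305e-01 3.18609187e-04] [ 2.06166388e-01  2.54210463e-01  1.61193131e+00  7.47298642e-05
  1.27303188e+00 -1.30313751e+00]
scene wedge_butt 0.8 [340.9 247.6] [570.7 110.   29. ]
scene hammer_head 0.66 [356.1 255.1] [573.9 165.4  29. ]
scene hammer_head 0.5 [449.2 280.6] [522.8 444.7  29. ]
scene block_center 0.58 [223.3 156.2] [ 378.6 -542.    29. ]
scene block_center 0.55 [300.  243.2] [620.4 -12.3  29. ]
scene block_center 0.44 [215.1 186.6] [ 543.4 -439.1   29. ]
side wedge_butt 0.61 [326.4 184.1] [572.1 102.4  29. ]
side hammer_head 0.59 [258. 159.] [491.9 429.7  29. ]
side hammer_head 0.56 [237.9 204.2] [255.9 169.8  29. ]
side hammer_head 0.49 [315.2 174.7] [585.7 184.9  29. ]
side block_center 0.88 [427.8 316.3] [ 347.8 -555.1   29. ]
side block_center 0.65 [446.  267.5] [ 527.2 -462.7   29. ]
side block_center 0.59 [358.7 197.4] [598.2 -38.3  29. ]
side block_center 0.4 [318.3 222.5] [395.2 -78.8  29. ]
t 14.8667 [538.19145396 170.23021756  19.39475359] [7.08044631e-05 3.09314972e-02 9.99521503e-01 5.89458645e-05] [ 2.05856883e-01  2.55083466e-01  1.61342096e+00  8.51313732e-05
  1.27292292e+00 -1.30309156e+00]
[-0.01995013  0.15753424 -0.012724  ]
```

View pics/wrist_g.png

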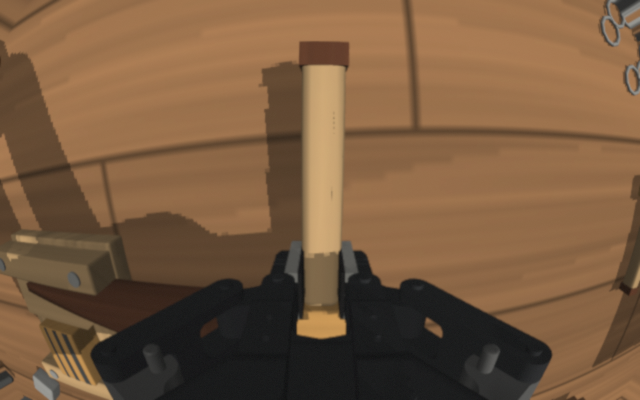

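The hammer is held level and square, with about 36 mm between its face and the butt. First tap.

Request:
servo_tool(
  plan=[
    [[0,-1.5,0],0],
    [[0,-1.5,0],0],
    [[0,-0.8,0],0],
    [[0,-0.8,0],0],
    [[0,-0.8,0],0],
  ],
)

```text
time: 15.28
tcp_pos: [534.8, 118.3, 19.5]
tool_rot: [0.0, 0.031, 1.0, 0.003]
contact_force: [-0.5, 5.9, -3.0]
opening: 15.0
grip_force: 112.9
```

Request:
servo_tool(
  plan=[
    [[0,1.2,0],0],
    [[0,1.3,0],0],
    [[0,0,0],0],
  ],
)

```text
time: 15.53
tcp_pos: [536.6, 144.1, 19.5]
tool_rot: [0.0, 0.03, 1.0, 0.001]
contact_force: [0.1, -0.8, -3.5]
opening: 15.2
grip_force: 113.2
```

```bash
python3 - <<'E'
from look import *
look('i',[('wedge_butt',29),('hammer_head',29),('block_center',29)])
E
```

```text
wrist wedge_butt 0.91 [223.4 323.2] [568.7  88.9  29. ]
wrist hammer_head 0.87 [321.6 319.3] [566.7 142.6  29. ]
wrist block_center 0.6 [100.3 349.6] [603.1 -18.2  29. ]
t 15.7333 [536.30438881 141.65131853  19.21723438] [-6.95079807e-05  3.04365437e-02  9.99536672e-01 -2.31117400e-04] [ 1.56264192e-01  2.35716562e-01  1.63790365e+00 -4.48788095e-04
  1.26819487e+00 -1.35351585e+00]
```

The butt moved from 106 to 89 mm and the force was 6 N. Second tap.

Request:
servo_tool(
  plan=[
    [[0,-1.8,0],0],
    [[0,-0.8,0],0],
    [[0,-0.8,0],0],
    [[0,-0.6,0],0],
  ],
)

```text
time: 16.07
tcp_pos: [533.9, 102.8, 19.4]
tool_rot: [0.0, 0.031, 1.0, 0.002]
contact_force: [-0.0, 7.4, -4.1]
opening: 15.5
grip_force: 113.2
```

Request:
servo_tool(
  plan=[
    [[0,1.2,0],0],
    [[0,1.2,0],0],
    [[0,0,0],0],
  ],
)

```text
time: 16.32
tcp_pos: [535.6, 127.6, 19.5]
tool_rot: [0.0, 0.03, 1.0, 0.001]
contact_force: [0.4, 0.4, -2.5]
opening: 15.3
grip_force: 113.4
```

Request:
servo_tool(
  plan=[
    [[0,-1.7,0],0],
    [[0,-0.7,0],0],
    [[0,-0.5,0],0],
    [[0,-0.4,0],0],
  ],
)

```text
time: 16.65
tcp_pos: [533.3, 94.4, 19.4]
tool_rot: [0.0, 0.031, 1.0, 0.002]
contact_force: [0.0, 10.8, -3.5]
opening: 15.4
grip_force: 113.4
```

Request:
servo_tool(
  plan=[
    [[0,1.0,0],0],
    [[0,1.2,0],0],
    [[0,0,0],0],
  ],
)

```text
time: 16.9
tcp_pos: [534.9, 116.5, 19.4]
tool_rot: [0.0, 0.03, 1.0, 0.001]
contact_force: [-0.7, -0.3, -3.5]
opening: 15.1
grip_force: 113.5
```

```bash
python3 - <<'E'
from look import *
look('j',[('wedge_butt',29),('hammer_head',29),('block_center',29)])
E
```

```text
wrist hammer_head 0.74 [319.8 319.3] [564.8 114.1  29. ]
t 17.1 [534.63972344 114.38259862  19.20583315] [-9.28656318e-05  3.06297763e-02  9.99530752e-01 -2.89799135e-04] [ 1.07384786e-01  2.19546052e-01  1.65776874e+00 -5.75302508e-04
  1.26454162e+00 -1.40196888e+00]
```

Request:
servo_tool(
  plan=[
    [[0,-1.8,0],0],
    [[0,-0.5,0],0],
    [[0,-0.3,0],0],
    [[0,0,0],0],
  ],
)

```text
time: 17.43
tcp_pos: [533.2, 92.7, 19.6]
tool_rot: [0.0, 0.031, 1.0, 0.005]
contact_force: [1.0, 13.4, -3.3]
opening: 15.1
grip_force: 113.6
```

Request:
servo_tool(
  plan=[
    [[0,1.0,0],0],
    [[0,1.0,0],0],
  ],
)

```text
time: 17.6
tcp_pos: [534.4, 108.2, 19.4]
tool_rot: [0.0, 0.032, 1.0, -0.0]
contact_force: [-0.1, 0.2, -2.8]
opening: 15.5
grip_force: 113.7
```

Request:
servo_tool(
  plan=[
    [[0,-1.4,0],0],
    [[0,-0.6,0],0],
    [[0,-0.4,0],0],
    [[0,-0.4,0],0],
    [[0,0,0],0],
    [[0,0,0],0],
  ],
)

```text
time: 18.1
tcp_pos: [532.9, 91.8, 19.9]
tool_rot: [0.001, 0.029, 1.0, 0.011]
contact_force: [1.4, 30.5, -3.9]
opening: 15.4
grip_force: 114.1
```

Request:
servo_tool(
  plan=[
    [[0,1.2,0],0],
    [[0,1.2,0],0],
    [[0,0.4,0],0],
    [[0,0,0],0],
  ],
)

```text
time: 18.43
tcp_pos: [534.3, 108.7, 19.2]
tool_rot: [-0.0, 0.03, 1.0, -0.0]
contact_force: [0.8, -0.0, -3.6]
opening: 15.2
grip_force: 114.5
```

Request:
servo_tool(
  plan=[
    [[0,-1.4,0],0],
    [[0,-0.8,0],0],
    [[0,-0.8,0],0],
    [[0,-0.6,0],0],
    [[0,0,0],0],
    [[0,0,0],0],
  ],
)

```text
time: 18.93
tcp_pos: [532.6, 91.3, 20.1]
tool_rot: [0.001, 0.029, 0.999, 0.019]
contact_force: [3.1, 53.2, -5.4]
opening: 15.2
grip_force: 115.2
```

Request:
servo_tool(
  plan=[
    [[0,1.2,0],0],
    [[0,1.2,0],0],
    [[0,1.2,0],0],
    [[0,2,0],0],
    [[0,3,-1],0],
    [[0,3.5,-1.5],0],
    [[0,3.5,-1.5],0],
    [[0,3.5,-1],0],
    [[0,0,0],0],
  ],
)

```text
time: 19.68
tcp_pos: [546.2, 268.7, 72.8]
tool_rot: [0.003, 0.029, 1.0, 0.003]
contact_force: [0.1, -0.1, -3.0]
opening: 15.4
grip_force: 116.0
```

```bash
python3 - <<'E'
from look import *
look('k',[('wedge_butt',29),('hammer_head',29),('block_center',29),('bed',16)])
look('k',[('wedge_butt',29),('block_center',29),('bed',16)],('scene','side'))
a=cv2.imread('pics/scene_k.png')[190:290,250:370]; b=cv2.imread('pics/side_k.png')[150:235,300:400]
a=cv2.resize(a,None,fx=3.3,fy=3.3,interpolation=2); b=cv2.resize(b,(400,330),interpolation=2)
cv2.imwrite('pics/zoom.png',np.hstack([a,b])[:,:800])
E
```

```text
wrist wedge_butt 0.73 [ 83.3 262.5] [568.4  67.   29. ]
wrist hammer_head 0.96 [322.  318.6] [616.1 265.7  29. ]
wrist hammer_head 0.95 [549.2 165.7] [509.9 440.5  29. ]
wrist block_center 0.97 [ 44.6 293.3] [606.1 -14.3  29. ]
wrist block_center 0.52 [318.7 319.4] [616.7 263.3  29. ]
wrist bed 0.62 [ 49.6 289.6] [609.3 -20.9  16. ]
t 19.9333 [543.54512645 261.02013817  68.15476958] [-1.02210792e-03  3.19959669e-02  9.99487046e-01 -9.26055806e-04] [ 3.54201691e-01  2.89225317e-01  1.46462389e+00 -9.61303053e-04
  1.39033482e+00 -1.15241795e+00]
scene wedge_butt 0.81 [332.4 241.7] [562.4  74.6  29. ]
scene wedge_butt 0.6 [315.4 189.8] [ 369.7 -104.3   29. ]
scene block_center 0.64 [301. 243.] [618. -10.  29.]
scene block_center 0.61 [216.7 189.3] [ 552.3 -423.3   29. ]
scene block_center 0.42 [222.8 157.6] [ 387.1 -537.3   29. ]
scene bed 0.81 [296.5 237.9] [597.3 -41.3  16. ]
scene bed 0.47 [385.7 256. ] [520.1 243.9  16. ]
side wedge_butt 0.7 [332.4 185.8] [580.8  79.6  29. ]
side block_center 0.88 [424.8 315.8] [ 343.5 -549.7   29. ]
side block_center 0.86 [444.3 271.2] [ 511.1 -470.1   29. ]
side block_center 0.49 [358.7 196.4] [602.7 -33.2  29. ]
side bed 0.64 [358.  197.4] [612.2 -20.   16. ]
t 20.3333 [543.95569083 262.62995255  69.24840459] [-6.80445607e-05  3.12561101e-02  9.99511406e-01 -5.44939032e-06] [ 3.55942680e-01  2.88820912e-01  1.46282451e+00  4.19790711e-05
  1.39007736e+00 -1.15233879e+00]
```

View pics/zoom.png

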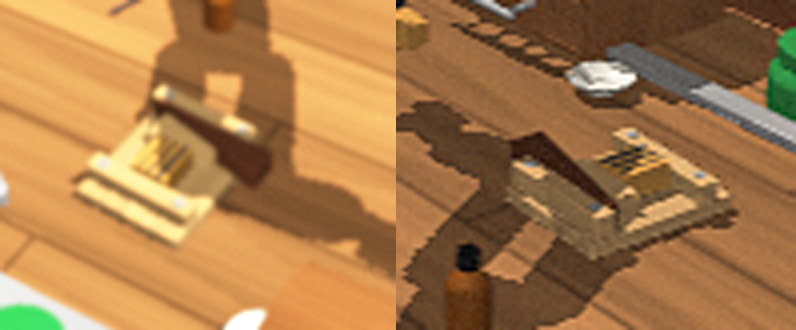

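The last two taps raised the force from 30 to 53 N with no advance. The butt is now about 90 mm from the bed centre, which is the end of its travel. The block sits clamped and the bottle is still standing. I'll lay the hammer down in the open area it came from.

Request:
servo_tool(
  plan=[
    [[0.5,2.5,0],0],
    [[0.5,3,0],0],
    [[0,0,2],0],
    [[0,0,2],0],
    [[0,0,1.2],0],
    [[0,0,0.5],0],
    [[0,0,0.3],0],
    [[0,0,0.2],0],
    [[0,0,0.1],0],
    [[0,0,0],0],
  ],
)

```text
time: 21.17
tcp_pos: [538.1, 318.6, 7.3]
tool_rot: [0.001, 0.031, 1.0, 0.0]
contact_force: [1.0, -0.4, -3.3]
opening: 14.9
grip_force: 116.0
```

Request:
servo_tool(
  plan=[
    [[0,0,0.1],0],
    [[0,0,0.1],0],
    [[0,0,0],0],
    [[0,0,0],0],
  ],
)

```text
time: 21.5
tcp_pos: [538.2, 318.8, 6.5]
tool_rot: [0.001, 0.031, 1.0, 0.0]
contact_force: [-3.0, -1.3, 5.6]
opening: 15.2
grip_force: 117.2
```

Contact (+5.6 N). Releasing, rising and checking.

Request:
servo_tool(
  plan=[
    [[0,0,0],0],
    [[0,0,0],0],
    [[0,0,0],0],
    [[0,0,0],0],
    [[0,0,0],0],
    [[0,0,0],0],
  ],
  claw=5.0,
)

```text
time: 22.0
tcp_pos: [537.3, 318.6, 4.1]
tool_rot: [-0.0, 0.031, 1.0, 0.0]
contact_force: [-0.1, -0.0, 0.2]
opening: 50.2
grip_force: 0.0
```

Request:
servo_tool(
  plan=[
    [[0,0,-1],0],
    [[0,0,-2],0],
    [[0,0,-3],0],
    [[0,0,-4],0],
    [[0,0,-4],0],
    [[0,0,-4],0],
    [[0,0,-2],0],
    [[0,0,0],0],
  ],
)

```text
time: 22.67
tcp_pos: [540.1, 319.9, 213.8]
tool_rot: [0.007, 0.031, 0.999, 0.004]
contact_force: [0.5, 0.6, 0.5]
opening: 50.6
grip_force: 0.0
```

```bash
python3 - <<'E'
from look import *
look('z',[('wedge_butt',29),('hammer_head',14),('block_center',29),('bottle_mid',37)])
look('z',[('hammer_head',14),('bottle_mid',37)],('side',))
E
```

```text
wrist wedge_butt 0.58 [122.8 218.4] [567.5  64.7  29. ]
wrist hammer_head 0.97 [321.6 207.3] [572.9 320.3  14. ]
wrist hammer_head 0.57 [434.  150.9] [513.6 453.8  14. ]
wrist block_center 0.73 [ 87.3 247.5] [608.1 -19.   29. ]
t 22.9167 [536.3710717  318.0446851  201.88487235] [-1.92866447e-03  3.09510824e-02  9.99518563e-01 -9.76068585e-04] [ 4.44317035e-01  2.61462109e-01  1.22779650e+00  2.93723594e-05
  1.65665712e+00 -1.06456464e+00]
side hammer_head 0.84 [291.  168.7] [561.7 305.6  14. ]
side hammer_head 0.83 [238.6 203.4] [272.1 196.4  14. ]
side hammer_head 0.53 [261.3 157.4] [526.7 462.9  14. ]
side bottle_mid 0.55 [315.8 222.9] [380.2 -85.9  37. ]
t 23.0667 [536.63323858 318.21085138 202.18607307] [-1.65140458e-03  3.09231499e-02  9.99520060e-01 -8.24826505e-04] [ 4.44369134e-01  2.61619691e-01  1.22700633e+00  4.47393241e-05
  1.65665823e+00 -1.06456717e+00]
```

View pics/wrist_z.png

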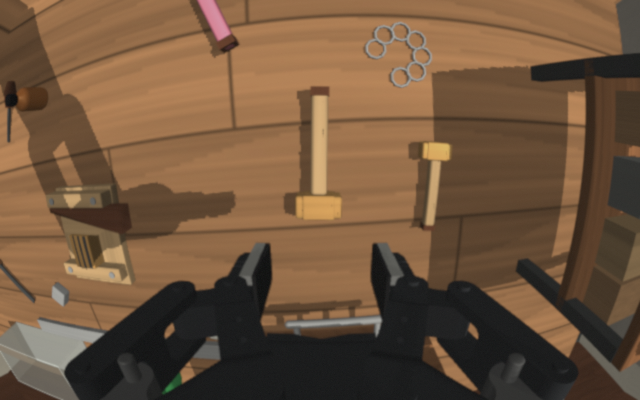

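The hammer lies flat at (320,165), the block is clamped at (85,248) with the wedge driven in, and the bottle is at the far left near (25,98). The side view still finds the bottle upright.

```bash
python3 -c "
from plant import env
print(env.sign_off())"
```

```text
the job is handed in; nothing more can be done
None
```

The brass block is clamped in the vice, the wedge was tapped in until it stopped advancing, the hammer lies flat on the bench and the bottle is still standing; I handed the job in at about 23 s, and no verdict came back.

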